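Strip the twist-lock cocktail shaker

ROBOT

A 6-joint arm with a two-finger parallel gripper is mounted at the origin on a cart in front of the work surface, level with it; the furniture and walls round the work are solid. World frame = base frame: x ahead of the robot, y to its left, z up, the work surface at z = 0. Lengths are in m, angles in degrees, forces in N, time in s.
With the tool pointing down it reaches from about 0.3 to 0.75 m from the base axis. Payload 8.5 kg.
Tool frame: the origin (TCP) lies at the very end of the fingers, on their centre line; the grasp point (between the pads) lies 19 mm behind it; z points along the fingers, y is the line along which they close (so a half turn about z gives the same grasp; the last joint's range is limited). The gripper opens to 85 mm and grips with 20 to 120 N. Pads are 22 mm wide; open, the fingers measure 114 mm over their backs; the gripper's body (76 mm by 85 mm) begins 54 mm behind the grasp point. The pads swing forward as they close: fully open they stand 13 mm farther back than shut.
Start: joints at [-87.049, 21.807, 74.336, -0, 83.858, -12.336], TCP at [0.145, -0.531, 0.231] pointing down, gripper open.
Joint ranges: [-178.18, 178.18], [-50.72, 133.34], [12.68, 142.11], [-81.47, 261.47], [9.98, 163.14], [-165.26, 165.26]. Speed limits (degrees/s): [136.94, 136.94, 180, 180, 180, 180].

INTERFACE

Orientations are given as a 3x3 rotation matrix whose columns are the frame's x, y, z axes.
In Python, from rig import observe, cams, ticket gives the robot as it stands.
- The arm moves only by the tool move_arm, never from a script. Its arguments are lists of equal length, an entry for each row: "jaw": the finger opening in cm, from 0 to 8.54; "dp": the shift along the tool's x, y, z in cm, a list of three; "turn": the turn, a rotation vector about the tool's x, y, z in rad, a list of three. In form: {"jaw": [jaw, ...], "dp": [[tx, ty, tz], ...], "turn": [[wx, wy, wz], ...]}. A call has 1 to 12 rows; each row shifts and turns the commanded pose from where the row before left it, along the tool's axes as they then stand; what a row does not reach is not made up. A row lasts 1/12 s, in which the tool goes at most 41.7 mm and 7.16 degrees, less where a joint would pass 70% of its speed; a pose out of reach is approached as far as the arm can. A call is refused whole if a number of a shift passes 4.17 or a number of a turn 0.125, either way. A call with a gripper value outside its range is refused whole. The fingers move at their own pace and stop on an object; "force" is the grip in N (left out, the last holds). Time passes only in rows, so rows that do not move let the fingers close. It gives the time, the measured TCP pose, the force, the opening and the grip force at its end, in the units of the state.
- observe(): the state, without advancing time (a new reading comes with each control period).
- cams.get_image(name): name is "side" or "top"; returns (picture, depth): 480x640x3 uint8, red, green, blue; 480x640 float32, m along the optical axis (not along the pixel's ray), 0 where there is no reading.
- cams.calibration(name): a dict with "vertical_fov" (degrees; the focal length in pixels is half the picture's height over the tangent of half this angle, whatever the lens; pixels are square), "cx", "cy" (the principal point, pixels), "view" (4x4, takes a point from world to camera coordinates). Camera axes: x right, y up, looking along -z (the intrinsics and any distortion apply to the point x, -y, -z); pixel columns grow to the right and rows downward; lengths in m; the calibration is good to about 2 mm. A picture is of the moment at which its call begins. calibration takes no time and is no camera call.
- ticket.close_job(): hands the job in; it is judged then, once.
Trained networks look in the newest picture that a camera, given by its name, has taken for a name from the list of things; names that differ only in an ending like _2 or _b are one class to them, and where a whole thing is asked for, a point or a joint stands for the part that bears it (a point fixed in the world has none). Each returns a list of dicts, best first, with "p" (0 to 1); they miss things now and then, are a little off and sometimes report something else, mostly with a low value. They report only what shows in the picture. A call takes as long as a camera call. They do not tell look-alikes from the thing itself.
- cams.spot_in(camera, query): "box" ([centre column, centre row, width, height] as shares, 0 to 1, of the picture: columns of its width, rows of its height, round what is visible of it).
- cams.outline_of(camera, query): "mask" (480x640 bool, what is visible of it) and "box" ([centre column, centre row, width, height] as shares, 0 to 1, of the picture: columns of its width, rows of its height, round what is visible of it).
- cams.mark_of(camera, query): "location" ([column, row] as shares, 0 to 1, of the picture: columns of its width, rows of its height: a listed point, or the origin of a listed thing).
The state is a dict: "time_s": time; "q": joint angles; "qvel": joint speeds; "joint_efforts": joint torques, N m; "position": TCP position; "tool_rot": TCP orientation; "ft_force": force on the tool from outside, world axes, zero at the start; "wrist_torque": the same for the moment, N m; "grip_width": finger opening in m; "gripper_force": force on a finger pad.
Only numpy, scipy, OpenCV 4.12 (cv2) and the standard library are available. Lean on these libraries where they do the work, as an engineer would, in place of code of your own. Each camera call takes 0.05 s, during which the arm holds its last target. There are 200 camera calls.

TASK

Take the cocktail shaker apart for rinsing: first pull off its cap and stand it on the brass tray, then untwist the strainer anticlockwise, lift it out of the tin and stand it on the tray beside the cap, both the right way up and inside the rim. The open tin stays standing on its coaster throughout, and the jigger and the glass tumbler must not be knocked over.

Things in the scene. Friction and masses are not known exactly. Their poses are not given: they have to be found in the camera images.
- cap: Cap of the shaker: plain steel thimble with a domed top, 38 mm diameter, 42 mm high, 60 g. Origin: centre of its open rim, z up along its axis. Its straight wall runs from 0 to 31 mm above the origin. At the start it sits loosely (1.4 mm play) 18 mm deep over the strainer's neck, its rim resting on the dome; it comes off straight up.
- strainer: Steel strainer, 52 mm high, 110 g. Origin: centre of its collar's underside, z up. Collar 49 mm diameter, 0 to 18 mm; straight shoulder 65 mm diameter, 18 to 27 mm; dome in to 41 mm diameter at 34 mm; neck 30 mm diameter, 34 to 52 mm. At the start the shoulder rests on the tin's rim, the collar 18 mm deep in the tin; clear of it after a 25 mm lift. Stands by itself on its collar.
- lug (a point): Outer end of one of the strainer's two bayonet lugs (on its +x and -x; 57 mm over both, 2.5 to 7 mm above its origin), at the start caught under the tin's tabs with 3 mm up-and-down play. Turning the strainer 40 to 60 degrees anticlockwise (from above) in the tin frees it, up to a stop; turning on just turns the tin. Only friction resists; do not press down hard while turning.
- neck (a point): Centre of the perforated flat top of the strainer's straight neck, 52 mm above the strainer's origin, hidden in the cap at the start; z up along its axis. The neck (30 mm diameter, 18 mm tall) is the handy grip for turning and lifting.
- tin: Tin of the shaker: plain steel beaker, 110 mm high, 54 mm diameter at the base and 65 mm at the mouth (60 mm inside), weighted, 0.55 kg, with a non-slip rubber foot. Origin: centre of its underside, z up. Under its rim two tabs reach inward along its own +x and -x. It stands loose on the coaster.
- coaster: Square slate coaster, 70 x 70 x 8 mm, fixed. Origin: centre of its underside. The tin stands on its top.
- tray: Low brass tray, 231 mm along its own x, 141 mm along its own y, rim 14 mm high, fixed. Origin: centre of its underside; the flat floor, 2 mm above the origin, is about 200 x 110 mm inside the rim.
- jigger: Loose brass double jigger, an hourglass 44 mm in diameter and 90 mm high. Origin: centre of its underside, z up. To be left standing.
- tumbler: Loose tall clear glass tumbler, 64 mm in diameter and 150 mm high, at the back. Origin: centre of its underside, z up. To be left standing.
Mind the look-alikes: they are no part of the job. Leave any pink or turquoise look-alike of the coaster alone. What is shaped like the cap but red or turquoise is not meant.

How it is judged:
By the outcome, as a careful person would: the job done as asked, in the order asked, and still so for the second after the job is handed in, with the robot touching nothing.
It also fails if it takes over 51 s, if anything falls off the work surface, if the arm or the gripper's body presses on something with over 40 N, if the wrist force passes 120 N, or if a joint passes its speed limit or range.

## Working session

There is one attempt and no reset: what is moved stays moved. The work goes in short steps, Python scripts to look and compute and a tool call to move; the robot and the scene stay as the last step left them, time stands still between calls to the robot, and variables do not carry over. Pictures are saved under pics/ and viewed, at most 10 in all, crops included, and the job is handed in when it is done.

Besides the shell and the picture viewer there is one more tool, called after "Request:" as name(argument=value, ...) on one line, values as JSON. move_arm: Moves the arm, as the interface text tells. Its arguments: {"type":"object","properties":{"jaw":{"type":"array","items":{"type":"number"}},"dp":{"type":"array","items":{"type":"array","items":{"type":"number"}}},"turn":{"type":"array","items":{"type":"array","items":{"type":"number"}}},"force":{"type":"number"}},"required":["jaw","dp","turn"]}

```bash
mkdir -p pics && cat > h.py <<'E'
import numpy as np, cv2
from rig import observe, cams, ticket
def px2w(n,u,v,d):
    c=cams.calibration(n); f=240/np.tan(np.radians(c["vertical_fov"])/2)
    p=np.array([(u-c["cx"])/f*d,-(v-c["cy"])/f*d,-d,1])
    return (np.linalg.inv(c["view"])@p)[:3]
def cloud(n,d):
    c=cams.calibration(n); f=240/np.tan(np.radians(c["vertical_fov"])/2)
    v,u=np.mgrid[:480,:640]
    P=np.stack([(u-c["cx"])/f*d,-(v-c["cy"])/f*d,-d,np.ones_like(d)],-1)
    return (P@np.linalg.inv(c["view"]).T)[...,:3]
E
cat > a.py <<'E'
from h import *
for n in("top","side"):
    im,d=cams.get_image(n); np.savez(n+".npz",im=im,d=d); cv2.imwrite(f"pics/{n}0.png",im[...,::-1]); P=cloud(n,d)
    print(n,{k:(np.round(v,3).tolist() if k=="view" else v) for k,v in cams.calibration(n).items()})
    for q in("cap","strainer","tin","coaster","tray","jigger","tumbler"):
        for r in cams.outline_of(n,q)[:4]:
            if r["p"]<.2: continue
            m=r["mask"]&(d>0); p=P[m]
            b=np.array(r["box"])*[640,480,640,480]
            print(q,round(r["p"],2),b.round().astype(int),m.sum(),np.median(p,0).round(3),np.percentile(p,2,axis=0).round(3),np.percentile(p,98,axis=0).round(3), np.median(im[m],0))
E
python3 a.py
```

```text
top {'vertical_fov': 45.551019225388316, 'cx': 315.2322059822907, 'cy': 242.0659227003581, 'view': [[0.016, -1.0, -0.0, 0.124], [0.991, 0.016, 0.133, -0.569], [-0.133, -0.002, 0.991, -1.123], [0.0, 0.0, 0.0, 1.0]]}
cap 0.77 [280 335  23  17] 277 [0.382 0.204 0.039] [0.365 0.187 0.029] [0.397 0.22  0.044] [255.  92.  90.]
cap 0.73 [264 282  25  25] 390 [0.476 0.225 0.173] [0.46  0.209 0.133] [0.496 0.243 0.178] [206. 211. 222.]
cap 0.72 [221 268  21  21] 291 [0.513 0.321 0.038] [0.497 0.306 0.011] [0.53  0.34  0.044] [109. 253. 253.]
strainer 0.76 [266 282  33  30] 491 [0.473 0.222 0.131] [0.448 0.199 0.126] [0.507 0.255 0.136] [201. 205. 217.]
coaster 0.98 [203 315  44  48] 1104 [0.419 0.369 0.008] [0.384 0.333 0.003] [0.456 0.405 0.013] [ 71. 181. 182.]
coaster 0.79 [276 286  35  44] 124 [0.473 0.198 0.008] [0.441 0.186 0.003] [0.522 0.24  0.013] [69.5 72.  73. ]
coaster 0.7 [334 281  43  42] 1121 [0.49  0.1   0.008] [ 0.45   0.062 -0.001] [0.529 0.138 0.012] [255. 246. 254.]
tray 0.86 [429 280  84 119] 7571 [ 0.496 -0.097  0.002] [ 0.388 -0.17  -0.003] [ 0.608 -0.024  0.013] [253. 
[... 1087 characters left out ...]
 0.119] [162. 164. 177.]
coaster 0.94 [405 402  61  45] 1849 [0.421 0.375 0.009] [0.385 0.334 0.003] [0.456 0.409 0.011] [ 43. 124. 127.]
coaster 0.58 [402 299   6   9] 37 [0.451 0.111 0.008] [0.446 0.102 0.003] [0.455 0.117 0.011] [218. 133. 163.]
coaster 0.56 [372 337  51  30] 529 [0.488 0.247 0.009] [0.441 0.208 0.002] [0.524 0.269 0.011] [57. 59. 62.]
tray 0.91 [387 244 109  41] 2897 [ 0.48  -0.111  0.004] [ 0.388 -0.173  0.001] [ 0.609 -0.018  0.014] [193. 172. 143.]
jigger 0.68 [320 260  23  50] 847 [0.607 0.082 0.042] [0.59  0.032 0.001] [0.627 0.094 0.092] [168. 149. 124.]
tumbler 0.96 [259 241  41  81] 2574 [0.718 0.104 0.091] [0.695 0.051 0.01 ] [0.753 0.112 0.15 ] [203. 197. 195.]
```

```bash
cat > b.py <<'E'
from h import *
t=np.load("top.npz")["im"][130:370,180:480]; s=np.load("side.npz")["im"][170:430,240:500]
o=np.hstack([cv2.resize(t,(500,400)),cv2.resize(s,(300,300))[0:300] if 0 else cv2.copyMakeBorder(cv2.resize(s,(300,300)),0,100,0,0,0)])
cv2.imwrite("pics/c0.png",o[...,::-1])
d=np.load("top.npz"); P=cloud("top",d["d"]).reshape(-1,3)
from scipy.optimize import least_squares
def fit(m):
    p=P[m]; 
    (x,y),r=cv2.minEnclosingCircle((p[:,:2]*1000).astype(np.float32)); return x,y,r,len(p)
near=np.hypot(P[:,0]-.478,P[:,1]-.226)<.05
print("cap",fit(near&(P[:,2]>.158)),"sh",fit(near&(P[:,2]>.118)&(P[:,2]<.14)))
tr=(P[:,2]>.007)&(P[:,2]<.02)&(P[:,1]<0)&(P[:,1]>-.2)&(P[:,0]>.35)&(P[:,0]<.65)
print("tray",cv2.minAreaRect((P[tr][:,:2]*1000).astype(np.float32)))
o=observe(); print(np.round(o["tool_rot"],3),o["position"])
q=P.reshape(480,640,3)
hh=P[:,2]>.09; print("tall", P[hh&(P[:,0]<.85)].min(0),P[hh].max(0))
E
python3 b.py
```

```text
cap (477.5077209472656, 227.355712890625, 18.909555435180664, 349) sh (477.2989807128906, 226.9284210205078, 32.57615661621094, 595)
tray ((503.9163513183594, -116.78121948242188), (236.9632568359375, 186.82705688476562), 8.119463920593262)
[[ 0.965  0.264  0.   ]
 [ 0.264 -0.965  0.   ]
 [ 0.    -0.    -1.   ]] [ 0.14501497 -0.53050446  0.23132463]
tall [ 0.13573468 -0.48684388  0.09001518] [0.73362283 0.44834632 1.18841094]
```

View pics/c0.png

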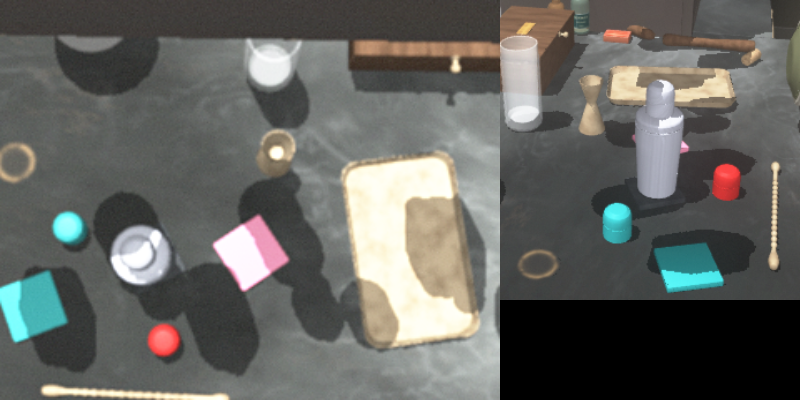

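View pics/side0.png

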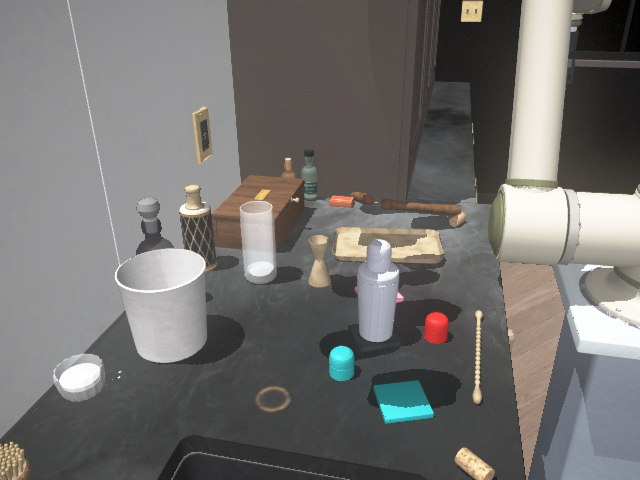

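The steel cap at top px (264,282), on the tin over the dark coaster, is the one meant. The red (280,335) and turquoise (221,268) ones are loose look-alikes. The pink and turquoise coasters are irrelevant. The enlarged crop confirms this. The cap axis is at (0.4775, 0.227), and its top at 0.176 matches the given sizes. Next I'm moving over it.

Request:
move_arm(jaw=[7,7,7,7,7,7,7,7,7,7,7,7], dp=[[3.18,-1.98,-0.25],[3.18,-1.98,-0.25],[3.18,-1.98,-0.25],[3.18,-1.98,-0.25],[3.18,-1.98,-0.25],[3.18,-1.98,-0.25],[3.18,-1.98,-0.25],[3.18,-1.98,-0.25],[3.18,-1.98,-0.25],[3.18,-1.98,-0.25],[3.18,-1.98,-0.25],[3.18,-1.98,-0.25]], turn=[[0,0,0],[0,0,0],[0,0,0],[0,0,0],[0,0,0],[0,0,0],[0,0,0],[0,0,0],[0,0,0],[0,0,0],[0,0,0],[0,0,0]])

```text
time_s: 1.8
position: [0.4514, -0.199, 0.2617]
tool_rot: [[0.965, 0.264, 0.0], [0.264, -0.965, -0.0], [0.0, 0.0, -1.0]]
ft_force: [0.7, -0.4, 0.4]
grip_width: 0.0699
gripper_force: 0.0
```

Request:
move_arm(jaw=[7,7,7,7,7,7,7,7,7,7,7,7], dp=[[1.16,-3.37,0.17],[1.16,-3.37,0.17],[1.16,-3.37,0.17],[1.16,-3.37,0.17],[1.16,-3.37,0.17],[1.16,-3.37,0.17],[1.16,-3.37,0.17],[1.16,-3.37,0.17],[1.16,-3.37,0.17],[1.16,-3.37,0.17],[1.16,-3.37,0.17],[0,0,0]], turn=[[0,0,0],[0,0,0],[0,0,0],[0,0,0],[0,0,0],[0,0,0],[0,0,0],[0,0,0],[0,0,0],[0,0,0],[0,0,0],[0,0,0]])

```text
time_s: 2.8
position: [0.4752, 0.1953, 0.2422]
tool_rot: [[0.963, 0.268, -0.0], [0.268, -0.963, 0.002], [-0.0, -0.002, -1.0]]
ft_force: [0.2, -0.5, -0.3]
grip_width: 0.0701
gripper_force: 0.0
```

```bash
cat > g.py <<'E'
# usage: g.py x y z -> remaining tool-frame shift (cm), yaw
from h import *; import sys
def go(t):
    o=observe(); R=np.array(o["tool_rot"]); p=np.array(o["position"])
    print("t",round(o["time_s"],2),"p",p.round(4),"yaw",round(np.degrees(np.arctan2(R[1,0],R[0,0])),1),"tilt",R[2].round(3),"q6",round(o["q"][5],1),"F",np.round(o["ft_force"],1),"w",round(o["grip_width"],4),"gf",round(o["gripper_force"],1))
    print("shift cm",(R.T@(np.array(t)-p)*100).round(2))
if __name__=="__main__": go([float(a) for a in sys.argv[1:4]])
E
python3 g.py .4775 .227 .2
```

```text
t 2.8 p [0.4752 0.1953 0.2422] yaw 15.6 tilt [-0.    -0.002 -1.   ] q6 83.5 F [ 0.2 -0.5 -0.3] w 0.0701 gf 0.0
shift cm [ 1.07 -2.99  4.22]
```

Request:
move_arm(jaw=[6.5,6.5,6.5,6.5,6.5,6.5,6.5], dp=[[0.6,-1.5,1],[0.47,-1.5,2],[0,0,2.5],[0,0,2.2],[0,0,1.7],[0,0,1],[0,0,0]], turn=[[0,0,0],[0,0,0],[0,0,0],[0,0,0],[0,0,0],[0,0,0],[0,0,0]])

```text
time_s: 3.38
position: [0.4773, 0.2219, 0.1366]
tool_rot: [[0.965, 0.264, -0.004], [0.264, -0.965, -0.001], [-0.004, -0.0, -1.0]]
ft_force: [-0.3, -0.7, -0.4]
grip_width: 0.0652
gripper_force: 0.0
```

Request:
move_arm(jaw=[3.4,3.4,3.4,3.4,3.4,3.4,3.4,3.4], dp=[[0,0,0],[0,0,0],[0,0,0],[0,0,0],[0,0,0],[0,0,0],[0,0,0],[0,0,0]], turn=[[0,0,0],[0,0,0],[0,0,0],[0,0,0],[0,0,0],[0,0,0],[0,0,0],[0,0,0]], force=25)

```text
time_s: 4.05
position: [0.4788, 0.2225, 0.1396]
tool_rot: [[0.965, 0.264, 0.002], [0.264, -0.965, 0.001], [0.002, -0.0, -1.0]]
ft_force: [0.4, 1.0, 6.7]
grip_width: 0.0371
gripper_force: 25.0
```

```bash
python3 g.py .4775 .227 .138
```

```text
t 4.05 p [0.4788 0.2225 0.1396] yaw 15.3 tilt [ 0.002 -0.    -1.   ] q6 86.8 F [0.4 1.  6.7] w 0.0371 gf 25.0
shift cm [-0.   -0.47  0.16]
```

Request:
move_arm(jaw=[3.4,3.4,3.4,3.4,3.4,3.4,3.4], dp=[[0,0,-0.4],[0,0,-0.7],[0,0,-1],[0,0,-1.5],[0,0,-2],[0,0,-2],[0,0,0]], turn=[[0,0,0],[0,0,0],[0,0,0],[0,0,0],[0,0,0],[0,0,0],[0,0,0]])

```text
time_s: 4.63
position: [0.4795, 0.2224, 0.2186]
tool_rot: [[0.965, 0.264, 0.007], [0.264, -0.965, 0.001], [0.007, 0.001, -1.0]]
ft_force: [-1.2, -0.6, -0.4]
grip_width: 0.0368
gripper_force: 25.2
```

```bash
python3 g.py .552 -.09 .2 && python3 - <<'E'
from h import *
im,d=cams.get_image("side"); cv2.imwrite("pics/s1.png",cv2.resize(im[150:390,240:540],(750,600))[...,::-1])
E
```

```text
t 4.63 p [0.4795 0.2224 0.2186] yaw 15.3 tilt [ 0.007  0.001 -1.   ] q6 86.8 F [-1.2 -0.6 -0.4] w 0.0368 gf 25.2
shift cm [-1.26 32.05  1.87]
```

View pics/s1.png

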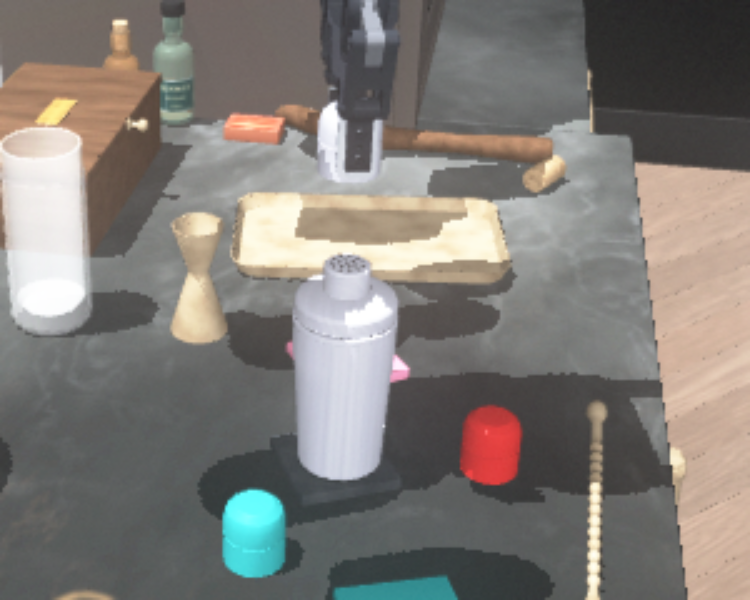

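Request:
move_arm(jaw=[3.4,3.4,3.4,3.4,3.4,3.4,3.4,3.4,3.4,3.4,3.4,3.4], dp=[[-0.06,1.5,0],[-0.12,2.9,0],[-0.12,3.2,0],[-0.12,3.2,0],[-0.12,3.2,0],[-0.12,3.2,0.3],[-0.12,3.2,0.4],[-0.12,3.2,0.4],[-0.12,3.2,0.4],[-0.12,2.9,0.4],[-0.12,1.5,0],[0,0.5,0]], turn=[[0,0,0],[0,0,0],[0,0,0],[0,0,0],[0,0,0],[0,0,0],[0,0,0],[0,0,0],[0,0,0],[0,0,0],[0,0,0],[0,0,0]])

```text
time_s: 5.68
position: [0.5494, -0.0889, 0.1944]
tool_rot: [[0.965, 0.261, -0.002], [0.261, -0.965, 0.001], [-0.002, -0.001, -1.0]]
ft_force: [-0.6, -0.0, -0.3]
grip_width: 0.0367
gripper_force: 25.3
```

```bash
python3 g.py .552 -.09 .02
```

```text
t 5.68 p [ 0.5494 -0.0889  0.1944] yaw 15.1 tilt [-0.002 -0.001 -1.   ] q6 53.5 F [-0.6 -0.  -0.3] w 0.0367 gf 25.3
shift cm [ 0.25  0.19 17.44]
```

Request:
move_arm(jaw=[3.4,3.4,3.4,3.4,3.4,3.4,3.4,3.4,3.4], dp=[[0.2,0.2,2],[0,0,3],[0,0,3],[0,0,3],[0,0,2.7],[0,0,2],[0,0,1.2],[0,0,0.5],[0,0,0]], turn=[[0,0,0],[0,0,0],[0,0,0],[0,0,0],[0,0,0],[0,0,0],[0,0,0],[0,0,0],[0,0,0]])

```text
time_s: 6.43
position: [0.5515, -0.0871, 0.0208]
tool_rot: [[0.964, 0.265, -0.002], [0.265, -0.964, 0.001], [-0.002, -0.001, -1.0]]
ft_force: [-0.2, 0.0, -0.4]
grip_width: 0.0366
gripper_force: 25.2
```

Request:
move_arm(jaw=[3.4,3.4,3.4,3.4], dp=[[0,0,0.4],[0,0,0.4],[0,0,0.15],[0,0,0]], turn=[[0,0,0],[0,0,0],[0,0,0],[0,0,0]])

```text
time_s: 6.77
position: [0.5521, -0.0882, 0.0122]
tool_rot: [[0.965, 0.264, 0.0], [0.264, -0.965, -0.0], [0.0, 0.0, -1.0]]
ft_force: [0.4, 0.3, -1.7]
grip_width: 0.0364
gripper_force: 25.3
```

Request:
move_arm(jaw=[3.4,3.4,3.4], dp=[[0,0,0.15],[0,0,0.1],[0,0,0]], turn=[[0,0,0],[0,0,0],[0,0,0]])

```text
time_s: 7.02
position: [0.5521, -0.0883, 0.0096]
tool_rot: [[0.965, 0.264, 0.0], [0.264, -0.965, -0.0], [0.0, 0.0, -1.0]]
ft_force: [0.2, -1.4, -1.6]
grip_width: 0.0368
gripper_force: 25.3
```

```bash
python3 - <<'E'
from h import *
im,d=cams.get_image("side"); cv2.imwrite("pics/s2.png",cv2.resize(im[190:290,310:460],(750,500))[...,::-1])
E
```

```text
(no output)
```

View pics/s2.png

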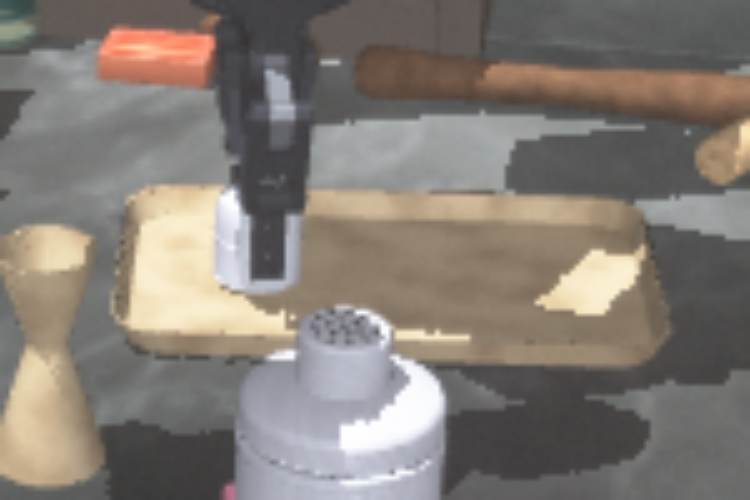

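The cap (crop px 258,240) is upright, just above the tray floor, well inside the rim. I'll lower it the last bit and release.

Request:
move_arm(jaw=[3.4,3.4,3.4], dp=[[0,0,0.1],[0,0,0.1],[0,0,0]], turn=[[0,0,0],[0,0,0],[0,0,0]])

```text
time_s: 7.32
position: [0.552, -0.0882, 0.0074]
tool_rot: [[0.965, 0.264, -0.0], [0.264, -0.965, 0.0], [-0.0, -0.0, -1.0]]
ft_force: [-0.3, 0.8, 0.1]
grip_width: 0.0366
gripper_force: 25.3
```

Request:
move_arm(jaw=[4.0,4.5,5.2,6,6.5,6.5,6.5,6.5], dp=[[0,0,0],[0,0,0],[0,0,0],[0,0,0],[0,0,0],[0,0,-1],[0,0,-2],[0,0,-2]], turn=[[0,0,0],[0,0,0],[0,0,0],[0,0,0],[0,0,0],[0,0,0],[0,0,0],[0,0,0]])

```text
time_s: 7.98
position: [0.5518, -0.0881, 0.0585]
tool_rot: [[0.965, 0.264, -0.001], [0.264, -0.965, 0.0], [-0.001, -0.001, -1.0]]
ft_force: [0.5, -0.7, -0.2]
grip_width: 0.0652
gripper_force: 0.0
```

Request:
move_arm(jaw=[6.5,6.5,6.5,6.5], dp=[[0,0,-3.5],[0,0,-4],[0,0,-4],[0,0,-3.5]], turn=[[0,0,0],[0,0,0],[0,0,0],[0,0,0]])

```text
time_s: 8.32
position: [0.5519, -0.0881, 0.2113]
tool_rot: [[0.965, 0.264, 0.002], [0.264, -0.965, -0.001], [0.002, 0.001, -1.0]]
ft_force: [0.8, -0.4, 0.7]
grip_width: 0.065
gripper_force: 0.0
```

```bash
cat > c.py <<'E'
from h import *
from g import go
im,d=cams.get_image("top"); P=cloud("top",d).reshape(-1,3); cv2.imwrite("pics/t2.png",cv2.resize(im[130:370,220:480],(650,600))[...,::-1])
def fit(x,y,r,a,b):
    p=P[(np.hypot(P[:,0]-x,P[:,1]-y)<r)&(P[:,2]>a)&(P[:,2]<b)]
    if len(p)<5: return None
    (cx,cy),rr=cv2.minEnclosingCircle((p[:,:2]*1000).astype(np.float32)); return np.round([cx,cy,rr,np.median(p[:,2])*1000],1)
print("neck",fit(.477,.227,.05,.145,.17),"sh",fit(.477,.227,.05,.115,.138))
print("cap",fit(.555,-.088,.035,.025,.06))
for s in("side","top"):
    if s=="side": im,d=cams.get_image(s); P=cloud(s,d).reshape(-1,3)
    for r in cams.mark_of(s,"neck")[:1]: print(s,r["p"],np.array(r["location"])*[640,480])
print("sideneck",fit(.477,.227,.05,.145,.17),"sidecap",fit(.555,-.088,.035,.025,.06))
go([.4775,.227,.24])
E
python3 c.py
```

```text
neck [477.8 224.8  14.8 151.4] sh [478.  226.1  33.8 131.4]
cap [546.5 -71.1   7.4  35.7]
side 0.56 [379.392 254.688]
top 0.58 [262.272 280.416]
sideneck [479.4 224.6  16.  152.9] sidecap [551.8 -85.1  19.6  38.4]
t 8.52 p [ 0.552  -0.0882  0.2087] yaw 15.3 tilt [ 0.002  0.001 -1.   ] q6 53.5 F [-0.4  0.3 -0.3] w 0.065 gf 0.0
shift cm [  1.13 -32.36  -3.16]
```

View pics/t2.png

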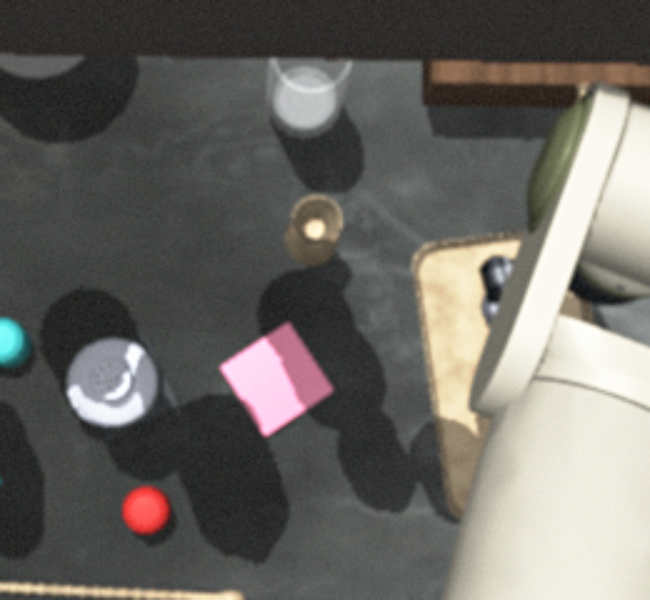

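The cap stands at (0.552, -0.087), with its top where it should be. The neck is at (0.478, 0.225). I'm returning to it and turning the wrist back before gripping.

Request:
move_arm(jaw=[6.5,6.5,6.5,6.5,6.5,6.5,6.5,6.5,6.5,6.5,6.5,6.5], dp=[[0.1,-2,-0.8],[0.1,-3,-0.8],[0.1,-3,-0.8],[0.1,-3,-0.6],[0.1,-3,0],[0.1,-3,0],[0.1,-3,0],[0.1,-3,0],[0.1,-3,0],[0.1,-3,0],[0.1,-2.4,0],[0,-0.6,0]], turn=[[0,0,0],[0,0,0],[0,0,0],[0,0,0],[0,0,0],[0,0,0],[0,0,0],[0,0,0],[0,0,0],[0,0,0],[0,0,0],[0,0,0]])

```text
time_s: 9.52
position: [0.4767, 0.226, 0.2363]
tool_rot: [[0.964, 0.267, -0.003], [0.267, -0.964, 0.0], [-0.003, -0.001, -1.0]]
ft_force: [-0.4, -0.1, -0.2]
grip_width: 0.0648
gripper_force: 0.0
```

Request:
move_arm(jaw=[6,6,6,6,6,6,6,6,6], dp=[[0,0,0],[0,0,0],[0,0,0.5],[0,0,1],[0,0,1],[0,0,1],[0,0,1],[0,0,0.5],[0,0,0]], turn=[[0,0,0.06],[0,0,0.12],[0,0,0.12],[0,0,0.12],[0,0,0.12],[0,0,0.12],[0,0,0.12],[0,0,0.1],[0,0,0]])

```text
time_s: 10.27
position: [0.4775, 0.2225, 0.1855]
tool_rot: [[0.815, -0.579, -0.005], [-0.579, -0.815, -0.001], [-0.003, 0.004, -1.0]]
ft_force: [0.1, 0.1, -0.0]
grip_width: 0.0599
gripper_force: 0.0
```

```bash
python3 g.py .478 .225 .137
```

```text
t 10.27 p [0.4775 0.2225 0.1855] yaw -35.4 tilt [-0.003  0.004 -1.   ] q6 137.5 F [ 0.1  0.1 -0. ] w 0.0599 gf 0.0
shift cm [-0.09 -0.25  4.85]
```

Request:
move_arm(jaw=[6,5.5,5.5,5.5,5.5], dp=[[-0.09,-0.25,1],[0,0,1.6],[0,0,1.4],[0,0,0.9],[0,0,0]], turn=[[0,0,0],[0,0,0],[0,0,0],[0,0,0],[0,0,0]])

```text
time_s: 10.68
position: [0.4782, 0.2256, 0.1366]
tool_rot: [[0.819, -0.574, -0.004], [-0.574, -0.819, -0.001], [-0.003, 0.003, -1.0]]
ft_force: [0.3, -0.9, -0.1]
grip_width: 0.0551
gripper_force: 0.0
```

Request:
move_arm(jaw=[2.6,2.6,2.6,2.6,2.6,2.6,2.6,2.6], dp=[[0,0,0],[0,0,0],[0,0,0],[0,0,0],[0,0,0],[0,0,0],[0,0,0],[0,0,0]], turn=[[0,0,0],[0,0,0],[0,0,0],[0,0,0],[0,0,0],[0,0,0],[0,0,0],[0,0,0]], force=50)

```text
time_s: 11.35
position: [0.4794, 0.2259, 0.1395]
tool_rot: [[0.818, -0.575, 0.002], [-0.575, -0.818, 0.0], [0.001, -0.001, -1.0]]
ft_force: [-2.0, -1.4, 6.7]
grip_width: 0.0274
gripper_force: 49.6
```

```bash
python3 g.py .478 .225 .137
```

```text
t 11.35 p [0.4794 0.2259 0.1395] yaw -35.1 tilt [ 0.001 -0.001 -1.   ] q6 137.6 F [-2.  -1.4  6.7] w 0.0274 gf 49.6
shift cm [-0.06  0.15  0.25]
```

Request:
move_arm(jaw=[2.4,2.4,2.4,2.4,2.4,2.4], dp=[[0,0,-0.15],[0,0,-0.15],[0,0,0],[0,0,0],[0,0,0],[0,0,0]], turn=[[0,0,0],[0,0,0],[0,0,0],[0,0,-0.05],[0,0,-0.08],[0,0,-0.08]])

```text
time_s: 11.85
position: [0.479, 0.2259, 0.1414]
tool_rot: [[0.921, -0.389, -0.0], [-0.389, -0.921, 0.0], [-0.0, 0.0, -1.0]]
ft_force: [0.3, -0.1, -1.3]
grip_width: 0.0278
gripper_force: 49.3
```

```bash
python3 g.py .478 .225 .137; python3 -c "
from h import *
print(observe()['wrist_torque'])"
```

```text
t 11.85 p [0.479  0.2259 0.1414] yaw -22.9 tilt [-0.  0. -1.] q6 125.3 F [ 0.3 -0.1 -1.3] w 0.0278 gf 49.3
shift cm [-0.06  0.12  0.44]
[-0.00918055  0.04698691 -0.02506409]
```

Request:
move_arm(jaw=[2.4,2.4,2.4,2.4,2.4,2.4,2.4,2.4,2.4,2.4], dp=[[0,0,0],[0,0,0],[0,0,0],[0,0,0],[0,0,0],[0,0,0],[0,0,0],[0,0,0],[0,0,0],[0,0,0]], turn=[[0,0,-0.08],[0,0,-0.08],[0,0,-0.08],[0,0,-0.08],[0,0,-0.08],[0,0,-0.08],[0,0,-0.08],[0,0,-0.08],[0,0,-0.05],[0,0,0]])

```text
time_s: 12.68
position: [0.4788, 0.2259, 0.1414]
tool_rot: [[0.959, 0.285, -0.001], [0.285, -0.959, -0.0], [-0.001, -0.0, -1.0]]
ft_force: [-1.0, -1.4, -0.7]
grip_width: 0.0277
gripper_force: 49.3
```

Request:
move_arm(jaw=[2.4,2.4,2.4,2.4,2.4], dp=[[0,0,-0.2],[0,0,-0.2],[0,0,-0.2],[0,0,0],[0,0,0]], turn=[[0,0,0],[0,0,0],[0,0,0],[0,0,0],[0,0,0]])

```text
time_s: 13.1
position: [0.4791, 0.2258, 0.1478]
tool_rot: [[0.959, 0.282, 0.0], [0.282, -0.959, -0.0], [0.0, 0.0, -1.0]]
ft_force: [-0.3, -0.0, -1.2]
grip_width: 0.0274
gripper_force: 49.4
```

```bash
python3 g.py .478 .225 .137; python3 - <<'E'
from h import *
print(observe()['wrist_torque'])
im,d=cams.get_image("side"); cv2.imwrite("pics/s3.png",cv2.resize(im[220:360,310:450],(600,600))[...,::-1])
E
```

```text
t 13.1 p [0.4791 0.2258 0.1478] yaw 16.4 tilt [ 0.  0. -1.] q6 86.0 F [-0.3 -0.  -1.2] w 0.0274 gf 49.4
shift cm [-0.13  0.05  1.08]
[-0.09444621  0.10194406  0.00781392]
```

View pics/s3.png

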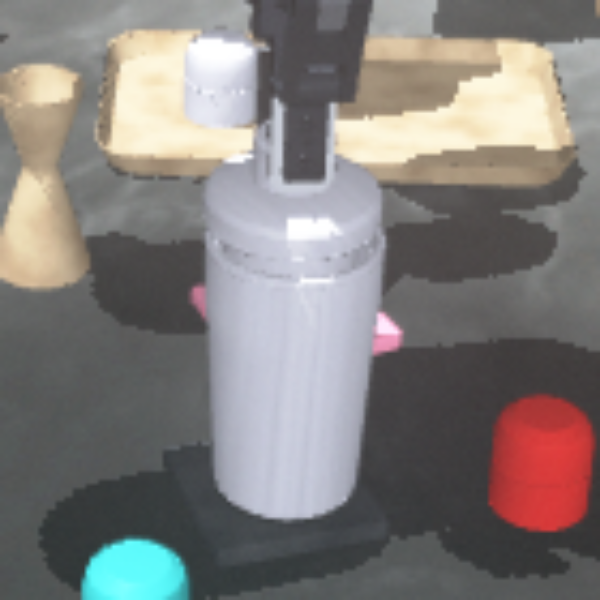

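The strainer comes free: the gap shows at crop px (295,250), the force is just its weight, and the tin stays put. The cap stands at (222,80) on the tray. I'll keep lifting.

Request:
move_arm(jaw=[2.4,2.4,2.4,2.4,2.4,2.4,2.4,2.4], dp=[[0,0,-0.5],[0,0,-0.7],[0,0,-0.8],[0,0,-1],[0,0,-1.5],[0,0,-1.5],[0,0,-1],[0,0,0]], turn=[[0,0,0],[0,0,0],[0,0,0],[0,0,0],[0,0,0],[0,0,0],[0,0,0],[0,0,0]])

```text
time_s: 13.82
position: [0.48, 0.2261, 0.2205]
tool_rot: [[0.959, 0.283, 0.005], [0.283, -0.959, 0.001], [0.005, 0.0, -1.0]]
ft_force: [0.3, 0.2, -1.3]
grip_width: 0.0275
gripper_force: 49.4
```

```bash
python3 g.py .45 -.104 .2
```

```text
t 13.82 p [0.48   0.2261 0.2205] yaw 16.4 tilt [ 0.005  0.    -1.   ] q6 86.0 F [ 0.3  0.2 -1.3] w 0.0275 gf 49.4
shift cm [-12.22  30.82   2.  ]
```

Request:
move_arm(jaw=[2.4,2.4,2.4,2.4,2.4,2.4,2.4,2.4,2.4,2.4,2.4,2.4], dp=[[-0.6,1.5,0],[-1,2.6,0],[-1.2,3,0],[-1.2,3,0],[-1.2,3,0],[-1.2,3,0],[-1.2,3,0],[-1.2,3,0.2],[-1.2,3,0.4],[-1.2,3,0.4],[-0.7,2,0],[-0.2,0.6,0]], turn=[[0,0,0],[0,0,0],[0,0,0],[0,0,0],[0,0,0],[0,0,0],[0,0,0],[0,0,0],[0,0,0],[0,0,0],[0,0,0],[0,0,0]])

```text
time_s: 14.82
position: [0.4495, -0.1055, 0.2073]
tool_rot: [[0.96, 0.28, -0.0], [0.28, -0.96, -0.0], [-0.001, 0.0, -1.0]]
ft_force: [-0.3, 0.4, -1.9]
grip_width: 0.0276
gripper_force: 49.5
```

```bash
python3 g.py .45 -.104 .05
```

```text
t 14.82 p [ 0.4495 -0.1055  0.2073] yaw 16.3 tilt [-0.001  0.    -1.   ] q6 45.8 F [-0.3  0.4 -1.9] w 0.0276 gf 49.5
shift cm [ 0.09 -0.13 15.73]
```

Request:
move_arm(jaw=[2.4,2.4,2.4,2.4,2.4,2.4,2.4,2.4], dp=[[0,0,2],[0,0,3],[0,0,3],[0,0,3],[0,0,2.3],[0,0,1.5],[0,0,0.7],[0,0,0]], turn=[[0,0,0],[0,0,0],[0,0,0],[0,0,0],[0,0,0],[0,0,0],[0,0,0],[0,0,0]])

```text
time_s: 15.48
position: [0.4494, -0.1021, 0.0516]
tool_rot: [[0.959, 0.283, -0.002], [0.283, -0.959, 0.001], [-0.002, -0.002, -1.0]]
ft_force: [-0.8, 0.5, -1.5]
grip_width: 0.0274
gripper_force: 49.5
```

```bash
python3 g.py .45 -.104 .042; python3 - <<'E'
from h import *
im,d=cams.get_image("side"); cv2.imwrite("pics/s4.png",cv2.resize(im[190:290,310:460],(750,500))[...,::-1])
E
```

```text
t 15.48 p [ 0.4494 -0.1021  0.0516] yaw 16.5 tilt [-0.002 -0.002 -1.   ] q6 46.0 F [-0.8  0.5 -1.5] w 0.0274 gf 49.5
shift cm [0.   0.2  0.96]
```

View pics/s4.png

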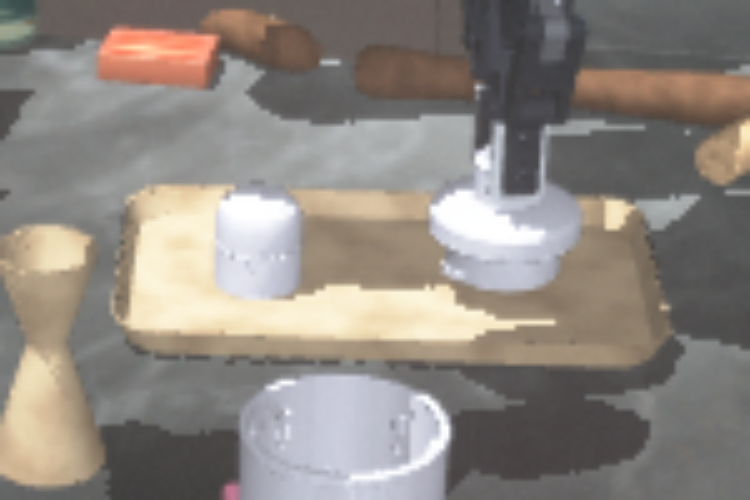

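The cap stands at (258,240), and the strainer at (505,235) is upright above the floor, inside the rim. Lowering it now.

Request:
move_arm(jaw=[2.4,2.4,2.4,2.4,2.4], dp=[[0,0,0.3],[0,0,0.3],[0,0,0.2],[0,0,0.1],[0,0,0]], turn=[[0,0,0],[0,0,0],[0,0,0],[0,0,0],[0,0,0]])

```text
time_s: 15.95
position: [0.4498, -0.1028, 0.0437]
tool_rot: [[0.959, 0.283, 0.0], [0.283, -0.959, -0.0], [0.0, 0.0, -1.0]]
ft_force: [1.1, 0.3, -2.0]
grip_width: 0.0276
gripper_force: 49.5
```

Request:
move_arm(jaw=[2.4,2.4,2.4], dp=[[0,0,0.1],[0,0,0.05],[0,0,0]], turn=[[0,0,0],[0,0,0],[0,0,0]])

```text
time_s: 16.2
position: [0.4498, -0.1028, 0.0421]
tool_rot: [[0.959, 0.283, -0.0], [0.283, -0.959, 0.0], [-0.0, -0.0, -1.0]]
ft_force: [0.7, -0.3, -1.1]
grip_width: 0.0272
gripper_force: 49.5
```

Request:
move_arm(jaw=[2.4,2.4,2.4], dp=[[0,0,0.1],[0,0,0.05],[0,0,0]], turn=[[0,0,0],[0,0,0],[0,0,0]])

```text
time_s: 16.45
position: [0.45, -0.1029, 0.041]
tool_rot: [[0.959, 0.283, 0.001], [0.283, -0.959, -0.0], [0.0, 0.001, -1.0]]
ft_force: [-0.4, -0.3, 4.6]
grip_width: 0.0276
gripper_force: 50.0
```

Contact. Now I'll release and rise.

Request:
move_arm(jaw=[3.1,3.5,4,4.5,5,5,5,5,5,5,5,5], dp=[[0,0,-0.1],[0,0,0],[0,0,0],[0,0,0],[0,0,0],[0,0,-0.5],[0,0,-1.5],[0,0,-2.5],[0,0,-3],[0,0,-3],[0,0,-3],[0,0,-1]], turn=[[0,0,0],[0,0,0],[0,0,0],[0,0,0],[0,0,0],[0,0,0],[0,0,0],[0,0,0],[0,0,0],[0,0,0],[0,0,0],[0,0,0]])

```text
time_s: 17.45
position: [0.4509, -0.1032, 0.1909]
tool_rot: [[0.959, 0.283, 0.006], [0.283, -0.959, -0.003], [0.005, 0.005, -1.0]]
ft_force: [-0.3, -1.1, 0.4]
grip_width: 0.0498
gripper_force: 0.0
```

```bash
python3 g.py .45 -.104 .042; python3 - <<'E'
from h import *
im,d=cams.get_image("side"); cv2.imwrite("pics/s5.png",cv2.resize(im[170:370,230:480],(750,600))[...,::-1])
E
```

```text
t 17.45 p [ 0.4509 -0.1032  0.1909] yaw 16.4 tilt [ 0.005  0.005 -1.   ] q6 45.9 F [-0.3 -1.1  0.4] w 0.0498 gf 0.0
shift cm [-0.17 -0.02 14.89]
```

View pics/s5.png

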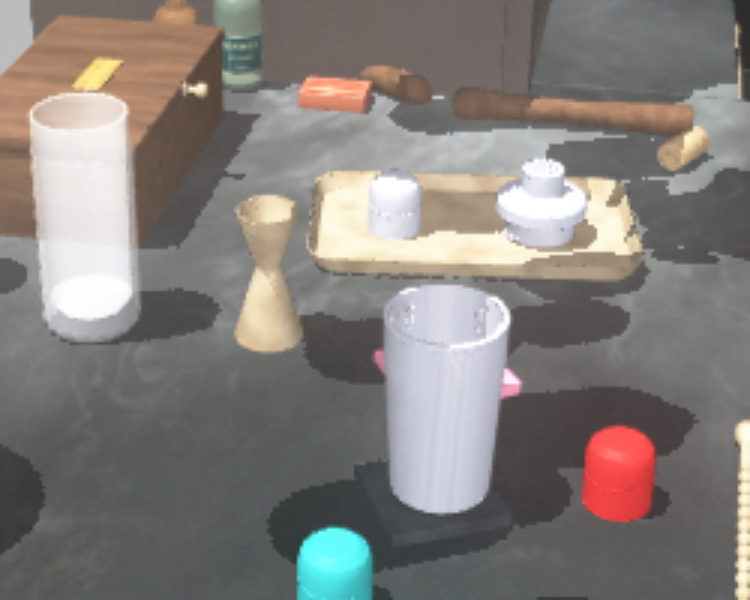

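The cap (395,205) and strainer (540,205) stand upright inside the tray. The tin (440,400) is on its coaster, and the jigger (268,270) and tumbler (85,215) are standing.

```bash
python3 -c "
from rig import ticket
print(ticket.close_job())"
```

```text
the job is handed in; nothing more can be done
None
```

The job is handed in at about 17.5 s of the 51 s: the cap came off first, then the strainer, and both stand upright inside the tray, with the open tin on its coaster and the jigger and tumbler still standing.

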